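# Clear the salt mill out of the spice rack and put the jar in its place

## Task

The salt mill has been left standing in the spice rack, in the place that belongs to the pink spice jar. First move the mill out of the way and stand it upright in the middle of the small empty wooden tray, then stand the pink jar upright in the freed place of the rack. Set both down gently without dropping them, and leave the other jars where they are.

Things in the scene. Friction and masses are not known exactly. Their poses are not given: they have to be found in the camera images.
- salt_mill_head (a point): Salt mill of light wood with a small metal knob on top, 150 mm tall, upright, round: 58 mm across at the foot; its ball-shaped head, 109 to 139 mm above its underside, is 50 mm across and is the part to grip from above. At the start it stands in one of the three places of the spice rack. This point is at the centre of its head, on its axis, 122 mm above its underside.
- jar_pink_mid (a point): Glass spice jar with a cork stopper and pink contents, 44 mm in diameter, 92 mm tall, upright. At the start it stands on the worktop to the left of the rack. It is the jar to be put away. Body 44 mm wide up to 80 mm; grip it round the body. This point is at its centre, half-way up (46 mm above its underside).
- jar_cream_mid (a point): Glass spice jar with a cork stopper and pale cream-yellow contents, 44 mm in diameter, 92 mm tall, upright. Already in its place in the rack; leave it. This point is at its centre, half-way up (46 mm above its underside).
- jar_tan_mid (a point): Glass spice jar with a cork stopper and orange-tan contents, 44 mm in diameter, 92 mm tall, upright. Already in its place in the rack; leave it. This point is at its centre, half-way up (46 mm above its underside).
- jar_grey_mid (a point): Glass spice jar with a cork stopper and grey-brown contents, 44 mm in diameter, 92 mm tall, upright. Stands on the worktop to the left of the rack; leave it. This point is at its centre, half-way up (46 mm above its underside).
- spice_rack: Low dark wooden rack, fixed, 250 mm long (y) by 78 mm (x, away from the brass label plates on its front); origin at the centre of its underside. Floor 6 mm thick, walls and two dividers 22 mm high. Three places in a row, 74 (y) by 66 mm (x) inside, 80 mm apart: two hold jars, one the mill. A wall cabinet hangs behind it (front x = 0.64, knobs x = 0.61, underside z = 0.46): keep the arm clear.
- mill_tray_floor (a point): Centre of the floor (5 mm above the worktop) of a small empty tray of light wood, 130 mm square, fixed to the worktop to the right of the rack. Its floor is 118 mm square inside a rim 6 mm thick that stands 5 mm above the floor; axes along its sides.
- rack_place_0 (a point): Centre of the floor of the left (+y of the rack) place of the spice rack, 6 mm above the worktop; axes as the rack's.
- rack_place_1 (a point): Centre of the floor of the middle place of the spice rack, 6 mm above the worktop; axes as the rack's.
- rack_place_2 (a point): Centre of the floor of the right (-y of the rack) place of the spice rack, 6 mm above the worktop; axes as the rack's.
Not all that is in view belongs to the job. Leave any blue or purple look-alike of the part that bears jar_grey_mid alone.

How it is judged:
On the way, in this order (a step that is already met when the one before it is completed fails the run):
1. the salt mill stands upright on the tray, let go (horizontal distance between salt_mill_head and mill_tray_floor below 0.045 m and z of salt_mill_head in the frame of mill_tray_floor between 0.117 and 0.128 m and angle between salt_mill_head's own z axis and vertical below 0.17 rad and contact force between salt_mill and the fingers below 0.1 N), for 0.2 s.
2. the pink jar stands upright in a place of the rack, let go ((horizontal distance between jar_pink_mid and rack_place_0 below 0.022 m or horizontal distance between jar_pink_mid and rack_place_1 below 0.022 m or horizontal distance between jar_pink_mid and rack_place_2 below 0.022 m) and z of jar_pink_mid in the frame of rack_place_0 between 0.041 and 0.052 m and angle between jar_pink_mid's own z axis and vertical below 0.17 rad and contact force between jar_pink and the fingers below 0.1 N), for 0.2 s.
At the end, for the whole second after the job is handed in: The salt mill stands upright (10 degrees) on the tray floor, within 45 mm of the tray's centre; the pink jar stands upright (10 degrees) on the floor of the freed rack place, anywhere between its walls (22 mm); both at rest; the other three jars upright, within 35 mm of where they began (horizontal distance between salt_mill_head and mill_tray_floor below 0.045 m and z of salt_mill_head in the frame of mill_tray_floor between 0.117 and 0.128 m and angle between each of salt_mill_head, jar_pink_mid, jar_cream_mid, jar_tan_mid, jar_grey_mid's own z axis and vertical below 0.17 rad and (horizontal distance between jar_pink_mid and rack_place_0 below 0.022 m or horizontal distance between jar_pink_mid and rack_place_1 below 0.022 m or horizontal distance between jar_pink_mid and rack_place_2 below 0.022 m) and z of jar_pink_mid in the frame of rack_place_0 between 0.041 and 0.052 m and linear speed of each of salt_mill, jar_pink below 0.02 m/s and distance of each of jar_cream_mid, jar_tan_mid, jar_grey_mid from where it was at the start of the episode below 0.035 m); the robot touches nothing.
It fails at once if another spice jar is moved by more than 35 mm or tipped over (distance of any of jar_cream_mid, jar_tan_mid, jar_grey_mid from where it was at the start of the episode above 0.035 m or angle between any of jar_cream_mid, jar_tan_mid, jar_grey_mid's own z axis and vertical above 0.6 rad).
It fails at once if the salt mill or the pink jar is dropped (falls faster than 0.8 m/s, a drop of about 30 mm) ((contact force between salt_mill and the fingers below 0.01 N and linear speed of salt_mill above 0.8 m/s) or (contact force between jar_pink and the fingers below 0.01 N and linear speed of jar_pink above 0.8 m/s)).
It also fails if it takes over 59 s, if anything falls off the work surface, if the arm or the gripper's body presses on something with over 40 N, if the wrist force passes 120 N, or if a joint passes its speed limit or range.

## Robot

A 6-joint arm with a two-finger parallel gripper is mounted at the origin on a cart in front of the work surface, level with it; the furniture and walls round the work are solid. World frame = base frame: x ahead of the robot, y to its left, z up, the work surface at z = 0. Lengths are in m, angles in rad, forces in N, time in s.
With the tool pointing down it reaches from about 0.35 to 0.85 m from the base axis. Payload 8.1 kg.
Tool frame: the origin (TCP) lies at the very end of the fingers, on their centre line; the grasp point (between the pads) lies 19 mm behind it; z points along the fingers, y is the line along which they close (so a half turn about z gives the same grasp; the last joint's range is limited). The gripper opens to 93 mm and grips with 3 to 60 N. Pads are 15 mm wide; open, the fingers measure 128 mm over their backs; the gripper's body (75 mm by 188 mm) begins 65 mm behind the grasp point.
Start: joints at [-1.358, 0.13, 1.488, -0, 1.523, -0.085], TCP at [0.176, -0.574, 0.219] pointing down, gripper open.
Joint ranges: [-2.96, 2.96], [-0.89, 2.26], [0.02, 2.5], [-1.34, 4.48], [0, 2.73], [-2.66, 2.66]. Speed limits (rad/s): [2.39, 2.39, 2.79, 3.14, 3.14, 3.14].

## Interface

Orientations are given as a rotation vector (axis times angle).
In Python, from plant import read_state, eyes, workorder gives the robot as it stands. The module is installed in compiled form; this text tells all that it offers.
- The arm moves only by the tool play_rows, never from a script. Its argument "targets" is one flat list of numbers, 4 for each row, row after row: the shift along the tool's x, y, z in cm, then the turn about the tool's z in degrees. In form: [dx, dy, dz, roll, dx, dy, dz, roll, ...]. A call has 1 to 8 rows; each row is the pose to reach, as a shift and turn from the pose commanded when the call began, along the tool's axes at that moment; what a row does not reach only later rows make up. A row lasts 1/12 s, in which the tool goes at most 41.7 mm and 7.16 degrees, less where a joint would pass 70% of its speed; a pose out of reach is approached as far as the arm can. A call with a gripper value outside its range is refused whole. "grip" is the finger opening in cm, from 0 to 9.3, set as the call begins (left out, the last holds). The fingers move at their own pace and stop on an object; "grip_force" is the grip in N (left out, the last holds). Time passes only in rows, so rows that repeat a pose let the fingers close. It gives the time, the measured TCP pose, the force, the opening and the grip force at its end, in the units of the state.
- read_state(): the state, without advancing time (a new reading comes with each control period).
- eyes.read_camera(name): name is "side" or "top" or "wrist"; returns a dict with "image" (420x560x3 uint8, red, green, blue), "vfov" (degrees; the focal length in pixels is half the picture's height over the tangent of half this angle, whatever the lens; pixels are square), "cx", "cy" (the principal point, pixels), "cam_to_world" (4x4, takes a point from camera to world coordinates); the wrist camera has in their place "T_tool_cam" (4x4, takes a point from camera to tool coordinates, whose origin is the TCP and whose axes are the flange's). Camera axes: x right, y up, looking along -z (the intrinsics and any distortion apply to the point x, -y, -z); pixel columns grow to the right and rows downward; lengths in m; the calibration is good to about 2 mm. A picture is of the moment at which its call begins: read the wrist's pose just before it. There is no depth.
- workorder.close_job(): hands the job in; it is judged then, once.
The state is a dict: "t": time; "q": joint angles; "dq": joint speeds; "joint_torque": joint torques, N m; "tool_pos": TCP position; "orientation": TCP orientation; "force": force on the tool from outside, world axes, zero at the start; "wrist_torque": the same for the moment, N m; "opening": finger opening in m; "gripper_force": force on a finger pad.
Only numpy, scipy, OpenCV 4.12 (cv2) and the standard library are available. Lean on these libraries where they do the work, as an engineer would, in place of code of your own. Each camera call takes 0.05 s, during which the arm holds its last target. There are 200 camera calls.

## Working session

There is one attempt and no reset: what is moved stays moved. The work goes in short steps, Python scripts to look and compute and a tool call to move; the robot and the scene stay as the last step left them, time stands still between calls to the robot, and variables do not carry over. Pictures are saved under pics/ and viewed, at most 10 in all, crops included, and the job is handed in when it is done.

Besides the shell and the picture viewer there is one more tool, called after "Request:" as name(argument=value, ...) on one line, values as JSON. play_rows: Moves the arm, as the interface text tells. Its arguments: {"type":"object","properties":{"targets":{"type":"array"},"grip":{"type":"number"},"grip_force":{"type":"number"}},"required":["targets"]}

```bash
mkdir -p pics; cat > h.py <<'E'
import numpy as np, cv2
from plant import read_state, eyes, workorder
from scipy.spatial.transform import Rotation as R
def snap(n,f):
    s=read_state(); c=eyes.read_camera(n); cv2.imwrite(f,c["image"][:,:,::-1])
    T=c["cam_to_world"] if "cam_to_world" in c else None
    if T is None:
        W=np.eye(4); W[:3,:3]=R.from_rotvec(s["orientation"]).as_matrix(); W[:3,3]=s["tool_pos"]; T=W@np.array(c["T_tool_cam"])
    np.savez(f+".npz",T=T,vfov=c["vfov"],cx=c["cx"],cy=c["cy"])
    return c
def ray(f,u,v):
    d=np.load(f+".npz"); F=210/np.tan(np.radians(d["vfov"])/2)
    r=d["T"][:3,:3]@np.array([(u-d["cx"])/F,-(v-d["cy"])/F,-1]); return d["T"][:3,3],r/np.linalg.norm(r)
def atz(f,u,v,z):
    o,r=ray(f,u,v); return o+r*(z-o[2])/r[2]
def tri(obs):
    A=0;b=0
    for o in obs:
        p,r=ray(*o); M=np.eye(3)-np.outer(r,r); A=A+M; b=b+M@p
    x=np.linalg.solve(A,b); return x,[np.linalg.norm(np.cross(x-ray(*o)[0],ray(*o)[1])) for o in obs]
E
python3 - <<'E'
from h import *
for n in("side","top"):
    c=snap(n,f"pics/{n}0.png"); print({k:(v if k!="cam_to_world" else np.round(v,3).tolist()) for k,v in c.items() if k!="image"})
print(read_state())
E
```

```text
{'vfov': 44.52112842395766, 'cx': 283.0791816845323, 'cy': 211.40565479861735, 'cam_to_world': [[-0.591, 0.641, -0.49, -0.325], [-0.807, -0.466, 0.364, 0.637], [0.005, 0.61, 0.792, 1.401], [0.0, 0.0, 0.0, 1.0]]}
{'vfov': 55.99431910480935, 'cx': 278.1804133436895, 'cy': 213.01725090937643, 'cam_to_world': [[-0.018, 0.994, -0.111, 0.366], [-1.0, -0.015, 0.024, 0.047], [0.022, 0.112, 0.994, 1.08], [0.0, 0.0, 0.0, 1.0]]}
{'t': 0.1, 'q': array([-1.35838958e+00,  1.31096425e-01,  1.48914780e+00, -8.44286431e-06,
        1.52301609e+00, -8.54087120e-02]), 'dq': array([ 0.00025358, -0.00015044, -0.00260257, -0.00056366, -0.00040441,
        0.00013354]), 'joint_torque': array([ 1.97858470e-03, -5.61340535e+01, -4.93097591e+01,  7.70279928e-02,
        2.92376534e-02, -7.04316903e-05]), 'tool_pos': array([ 0.17596464, -0.57308214,  0.21769831]), 'orientation': array([-3.10518144e+00, -4.65834333e-01,  1.79352498e-04]), 'force': array([0.60283141, 0.15417353, 0.01670882]), 'wrist_torque': array([-0.02303932,  0.01031042,  0.02225075]), 'gripper_force': 0.0, 'opening': 0.09290986349659554}
```

View pics/side0.png

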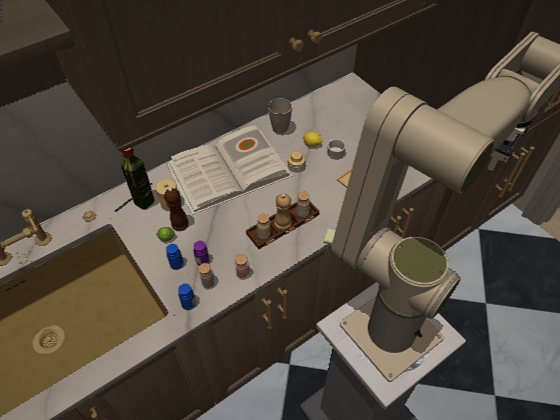

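View pics/top0.png

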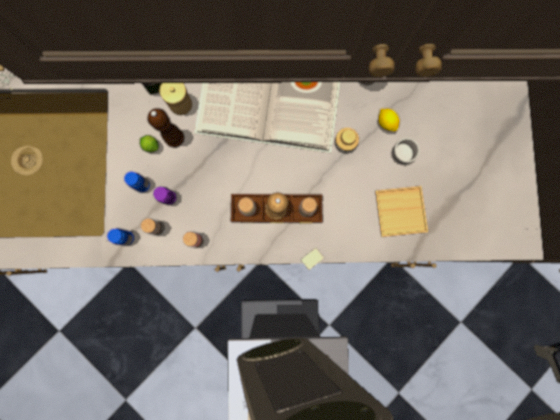

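The mill of light wood is the middle object in the rack (side 283,210; top 277,203); the dark mill (side 177,212) doesn't fit. Jar candidates on the worktop are side (242,265) / top (192,240), which looks pink; side (206,274) / top (150,227), which looks grey-brown; and the blue and purple look-alikes. I'll confirm in one enlarged crop.

```bash
python3 - <<'E'
from h import *
a=cv2.imread("pics/side0.png")[180:320,160:340]; b=cv2.imread("pics/top0.png")[180:270,100:440]
a=cv2.resize(a,None,fx=2.35,fy=2.35,interpolation=2); b=cv2.resize(b,None,fx=2.35,fy=2.35,interpolation=2)
o=np.zeros((a.shape[0]+b.shape[0],800,3),np.uint8); o[:a.shape[0],:a.shape[1]]=a; o[a.shape[0]:,:b.shape[1]]=b[:,:800]
cv2.imwrite("pics/crop1.png",o)
S,T="pics/side0.png","pics/top0.png"
for n,s,t in [("pink cork",(241,258),(192,239.5)),("mill knob",(283,197),(277.5,201)),("tan?",(303,194),(310,206)),("cream?",(264,217),(246,206)),("grey",(205,267),(150,226.5))]:
    print(n,np.round(tri([(S,*s),(T,*t)])[0],3),np.round(tri([(S,*s),(T,*t)])[1],4))
for p in [(376,188),(423,186),(428,235),(381,237)]: print(atz(T,*p,0.01).round(3))
for p in [(231,195),(323,194),(323,222),(231,223)]: print(atz(T,*p,0.022).round(3))
E
```

```text
pink cork [0.415 0.241 0.092] [0.0025 0.0025]
mill knob [0.499 0.026 0.144] [0. 0.]
tan? [ 0.492 -0.053  0.109] [0.0026 0.0026]
cream? [0.494 0.104 0.106] [0.0004 0.0004]
grey [0.449 0.345 0.094] [0.0031 0.0031]
[ 0.551 -0.25   0.01 ]
[ 0.555 -0.381  0.01 ]
[ 0.419 -0.387  0.01 ]
[ 0.415 -0.257  0.01 ]
[0.535 0.149 0.022]
[ 0.534 -0.101  0.022]
[ 0.458 -0.098  0.022]
[0.459 0.149 0.022]
```

View pics/crop1.png

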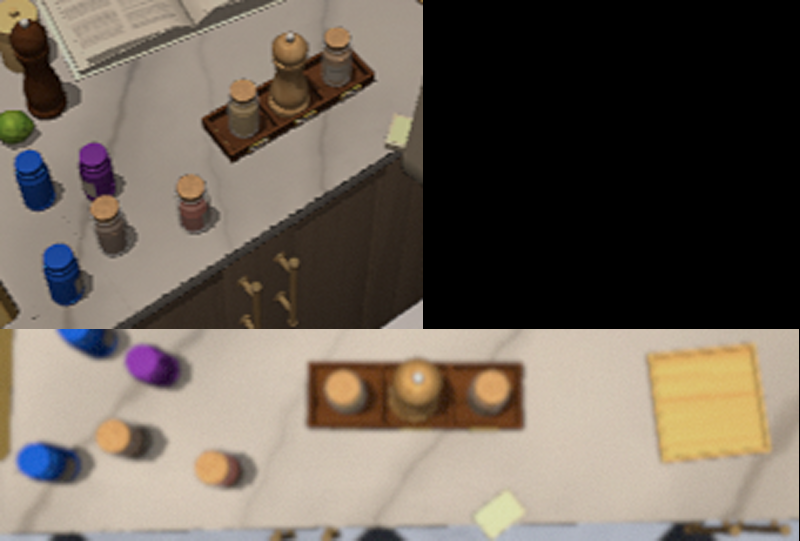

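The crop confirms it: the jar at side (242,265) / top (192,240) has the pink contents, and its neighbour at (206,274) is grey-brown. The mill stands in the middle place, and the tray is at top (402,212), slightly turned. I'm moving above the mill with the fingers closing along world x.

Request:
play_rows(targets=[48.4,-47.8,-4,-73,48.4,-47.8,-4,-73,48.4,-47.8,-4,-73,48.4,-47.8,-4,-73,48.4,-47.8,-4,-73,48.4,-47.8,-4,-73,48.4,-47.8,-4,-73,48.4,-47.8,-4,-73], grip=9.3)

```text
t: 0.77
tool_pos: [0.334, -0.2786, 0.238]
orientation: [-2.497, -1.905, -0.0]
force: [0.2, 0.5, 0.4]
opening: 0.0934
gripper_force: 0.0
```

```bash
cat >> h.py <<'E'
def go(x,y,z,ang=90):
    s=read_state(); M=R.from_rotvec(s["orientation"]).as_matrix(); a=np.degrees(np.arctan2(M[1,0],M[0,0]))
    d=M.T@(np.array([x,y,z])-s["tool_pos"])*100
    print("t",round(s["t"],2),"pos",s["tool_pos"].round(4),"ang",round(a,2),"tilt",M[:,2].round(3),"F",s["force"].round(1),"-> ",d.round(2),round(a-ang,2))
E
python3 -c "
from h import *
go(.43,.026,.26)"
```

```text
t 0.77 pos [ 0.334  -0.2786  0.238 ] ang 74.68 tilt [-0.  0. -1.] F [0.2 0.5 0.4] ->  [31.91  1.21 -2.2 ] -15.32
```

Request:
play_rows(targets=[31.9,1.2,-2.2,-15.3,31.9,1.2,-2.2,-15.3,31.9,1.2,-2.2,-15.3,31.9,1.2,-2.2,-15.3,31.9,1.2,-2.2,-15.3,31.9,1.2,-2.2,-15.3,31.9,1.2,-2.2,-15.3,31.9,1.2,-2.2,-15.3])

```text
t: 1.43
tool_pos: [0.4315, 0.0267, 0.2603]
orientation: [-2.226, -2.216, -0.001]
force: [0.1, -0.5, -0.6]
opening: 0.0929
gripper_force: 0.0
```

Request:
play_rows(targets=[1,0,0,0,0,0,0,0,0,0,0,0])

```text
t: 1.68
tool_pos: [0.431, 0.0225, 0.2597]
orientation: [-2.226, -2.217, 0.002]
force: [-0.0, 0.0, -0.1]
opening: 0.0932
gripper_force: 0.0
```

```bash
python3 -c "
from h import *
c=snap('wrist','pics/w1.png');print(c['T_tool_cam'],c['vfov'],c['cx'],c['cy'])
go(.499,.026,.22)"
```

```text
[[ 4.70690497e-04  9.56310866e-01  2.92351339e-01  8.08978633e-02]
 [ 9.99999849e-01 -5.32814108e-04  1.32872646e-04 -1.16379197e-03]
 [ 2.82836473e-04  2.92351232e-01 -9.56310973e-01 -1.65325230e-01]
 [ 0.00000000e+00  0.00000000e+00  0.00000000e+00  1.00000000e+00]] 65.69327349850454 278.1372701009914 214.3432669695069
t 1.73 pos [0.431  0.0223 0.2598] ang 89.62 tilt [-0.001 -0.001 -1.   ] F [0.7 1.1 0.4] ->  [0.42 6.8  3.97] -0.38
```

View pics/w1.png

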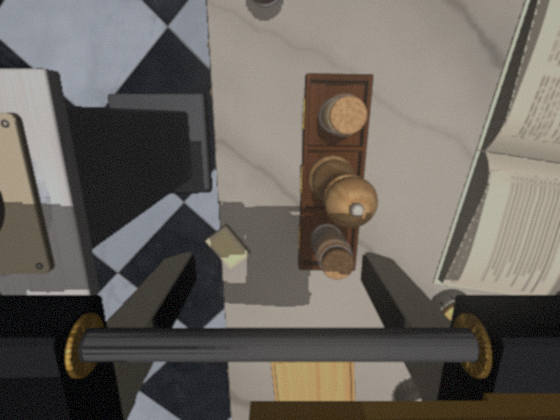

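The wrist view shows the mill's knob at (357,210), the left (cream) jar's cork at (347,115), the right (tan) jar's at (338,262), and the rack's outline at (307–372, 75)–(300–356, 270).

```bash
python3 - <<'E'
from h import *
S,T,W="pics/side0.png","pics/top0.png","pics/w1.png"
print(tri([(S,283,197),(T,277.5,201),(W,357,210)]))
print("knob z.15",atz(W,357,210,.154), "head(352,202) z.128",atz(W,352,202,.128), "foot", atz(W,330,177,.03))
print("head top", atz(T,277.5,203,.135),atz(S,283,203,.13))
for p in [(307,75),(372,75),(356,270),(300,270)]: print(atz(W,*p,.022).round(4))
print(atz(W,347,115,.098),atz(W,338,262,.098))
E
```

```text
(array([0.49945338, 0.02473901, 0.14522072]), [np.float64(0.0017719548277541708), np.float64(0.001427155019679032), np.float64(0.0031024686482831183)])
knob z.15 [0.49806325 0.02413567 0.154     ] head(352,202) z.128 [0.49931632 0.02439583 0.128     ] foot [0.49311418 0.03007535 0.03      ]
head top [0.49576649 0.02599711 0.135     ] [0.48875843 0.03376597 0.13      ]
[0.463  0.1467 0.022 ]
[0.5374 0.1464 0.022 ]
[ 0.5354 -0.1     0.022 ]
[ 0.4589 -0.0998  0.022 ]
[0.49606157 0.10288994 0.098     ] [ 0.49516027 -0.05184827  0.098     ]
```

Request:
play_rows(targets=[0.3,3.5,1,-0.4,0.3,6.7,3,-0.4,0.3,6.7,5,-0.4,0.3,6.7,5,-0.4,0.3,6.7,5,-0.4])

```text
t: 2.15
tool_pos: [0.4969, 0.0247, 0.2088]
orientation: [-2.221, -2.218, 0.005]
force: [0.5, 0.7, -0.3]
opening: 0.093
gripper_force: 0.0
```

```bash
python3 -c "
from h import *
go(.498,.0245,.108)"
```

```text
t 2.15 pos [0.4969 0.0247 0.2088] ang 89.94 tilt [-0.004  0.    -1.   ] F [ 0.5  0.7 -0.3] ->  [-0.02  0.15 10.08] -0.06
```

Request:
play_rows(targets=[0,0.1,2,0,0,0.1,4.5,0,0,0.1,7,0,0,0.1,9,0,0,0.1,10,0,0,0.1,10.1,0,0,0.1,10.1,0,0,0.1,10.1,0])

```text
t: 2.82
tool_pos: [0.5007, 0.0257, 0.1116]
orientation: [2.219, 2.22, 0.003]
force: [-0.5, -0.6, -0.6]
opening: 0.0928
gripper_force: 0.0
```

Request:
play_rows(targets=[0,0,0,0,0,0,0,0,0,0,0,0,0,0,0,0,0,0,0,0,0,0,0,0,0,0,0,0,0,0,0,0], grip=4, grip_force=25)

```text
t: 3.48
tool_pos: [0.4994, 0.026, 0.1092]
orientation: [2.22, 2.222, 0.0]
force: [0.1, -0.0, -1.6]
opening: 0.048
gripper_force: 25.0
```

Request:
play_rows(targets=[0,0,0,0,0,0,0,0,0,0,0,0,0,0,0,0])

```text
t: 3.82
tool_pos: [0.4994, 0.026, 0.1092]
orientation: [2.22, 2.222, 0.0]
force: [1.2, -0.4, -0.0]
opening: 0.0477
gripper_force: 25.0
```

Gripped at an opening of 48 mm. I'm lifting slowly.

Request:
play_rows(targets=[0,0,-0.5,0,0,0,-1.5,0,0,0,-3,0,0,0,-5,0,0,0,-7,0,0,0,-9,0,0,0,-11,0,0,0,-12.5,0])

```text
t: 4.48
tool_pos: [0.4997, 0.0259, 0.2371]
orientation: [2.219, 2.222, 0.002]
force: [0.0, -1.0, -2.6]
opening: 0.0477
gripper_force: 25.0
```

Request:
play_rows(targets=[0,0,-0.5,0,0,0,-0.5,0,0,0,-0.5,0,0,0,-0.5,0])

```text
t: 4.82
tool_pos: [0.4986, 0.026, 0.2379]
orientation: [-2.219, -2.222, 0.002]
force: [0.1, -0.1, -3.2]
opening: 0.0476
gripper_force: 25.0
```

```bash
python3 -c "
from h import *
snap('wrist','pics/w2.png')
go(.485,-.319,.24,86.5)"
```

```text
t 4.87 pos [0.4985 0.026  0.2377] ang 90.06 tilt [-0.003  0.    -1.   ] F [-0.4  0.5 -2.6] ->  [-34.5   -1.39  -0.24] 3.56
```

View pics/w2.png

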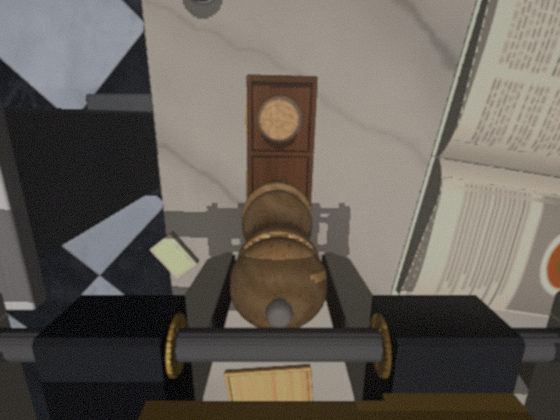

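The mill hangs upright in the fingers (foot at 277,210, head at 279,280). I'm carrying it to the tray.

Request:
play_rows(targets=[-1,0,0,0,-3,0,0,0,-6,-0.3,0,0,-9,-0.5,0,0,-12,-0.7,0,0,-15,-0.9,0,0,-17.5,-1.2,0,0,-20,-1.4,0,0])

```text
t: 5.53
tool_pos: [0.4845, -0.1761, 0.2383]
orientation: [-2.22, -2.221, 0.001]
force: [0.5, 0.1, -1.8]
opening: 0.0477
gripper_force: 25.0
```

Request:
play_rows(targets=[-2.5,0,0,0,-5,0,0,0,-7.5,0,0,0,-10,0,0,0,-12,0,0,0,-13.5,0,0,0,-14.5,0,0,0,-14.5,0,0,0])

```text
t: 6.2
tool_pos: [0.4851, -0.3208, 0.2384]
orientation: [-2.222, -2.22, 0.001]
force: [0.4, 0.2, -2.8]
opening: 0.048
gripper_force: 25.0
```

Request:
play_rows(targets=[0,0,0,0,0,0,0,0,0,0,0,0])

```text
t: 6.45
tool_pos: [0.486, -0.318, 0.2393]
orientation: [-2.219, -2.224, -0.0]
force: [0.1, -0.0, -2.1]
opening: 0.048
gripper_force: 25.0
```

```bash
python3 -c "
from h import *
snap('wrist','pics/w3.png');snap('top','pics/t3.png')
a=cv2.imread('pics/w3.png');b=cv2.imread('pics/t3.png')[150:290,320:500]
b=cv2.resize(b,None,fx=1.3,fy=1.3);o=np.zeros((420,800,3),np.uint8);o[:,:560]=a;o[:b.shape[0],560:560+b.shape[1]]=b
cv2.imwrite('pics/c3.png',o)
go(.485,-.319,.113,90)"
```

```text
t 6.55 pos [ 0.486  -0.3181  0.2394] ang 90.13 tilt [ 0.  0. -1.] F [ 0.3 -0.3 -1.8] ->  [-0.09 -0.1  12.64] 0.13
```

View pics/c3.png

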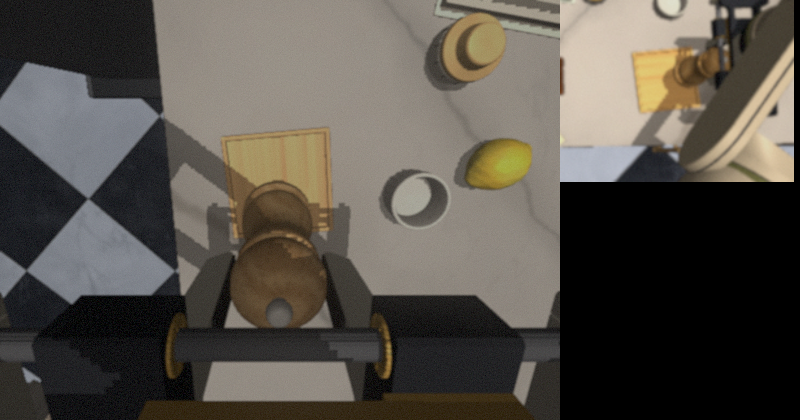

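Wrist view: the tray's corners are at about (221,136), (329,128), (332,231) and (234,238), with the foot of the mill hanging above it.

```bash
python3 -c "
from h import *
P=[atz('pics/w3.png',*p,.01) for p in [(221,136),(329,128),(332,231),(234,238)]]
print(np.round(P,3),np.mean(P,0))
for p in [((221,136),(376,188)),((329,128),(423,186))]: pass
t0=[(423,186),(376,188),(381,237)]
print(tri([('pics/w3.png',221,136),('pics/top0.png',381,237)]),tri([('pics/w3.png',221,136),('pics/top0.png',381,237),('pics/side0.png',338,181)])[1],tri([('pics/w3.png',329,128),('pics/top0.png',376,188)]))"
```

```text
[[ 0.417 -0.261  0.01 ]
 [ 0.544 -0.252  0.01 ]
 [ 0.554 -0.38   0.01 ]
 [ 0.428 -0.39   0.01 ]] [ 0.48585201 -0.3206318   0.01      ]
(array([ 0.41543443, -0.26133556, -0.00290225]), [np.float64(0.0007457668058345268), np.float64(0.0007457668058345761)]) [np.float64(0.032793662096271735), np.float64(0.029544171096681515), np.float64(0.0520326406386316)] (array([ 0.5485427 , -0.25154042,  0.00358832]), [np.float64(0.003281672466222163), np.float64(0.0032816724662217936)])
```

Tray centre is (0.486, −0.320), so the mill is already well placed above it. I'm descending to 4 mm above the expected contact.

Request:
play_rows(targets=[-0.2,0,1,0,-0.2,0,3,0,-0.2,0,5.5,0,-0.2,0,8,0,-0.2,0,10,0,-0.2,0,11.5,0,-0.2,0,12.3,0,-0.2,0,12.6,0])

```text
t: 7.22
tool_pos: [0.4847, -0.32, 0.1108]
orientation: [-2.218, -2.221, 0.001]
force: [0.1, -1.1, -3.0]
opening: 0.0472
gripper_force: 25.0
```

Request:
play_rows(targets=[0,0,0,0,0,0,0,0,0,0,0.1,0,0,0,0.2,0,0,0,0.2,0])

```text
t: 7.63
tool_pos: [0.4861, -0.3214, 0.1119]
orientation: [2.219, 2.222, 0.0]
force: [0.2, -0.4, -2.3]
opening: 0.0476
gripper_force: 25.0
```

Request:
play_rows(targets=[0,0,0.1,0,0,0,0.2,0,0,0,0.2,0,0,0,0.2,0])

```text
t: 7.97
tool_pos: [0.4857, -0.321, 0.1091]
orientation: [-2.22, -2.222, 0.0]
force: [0.1, -0.9, -1.7]
opening: 0.0474
gripper_force: 25.0
```

Request:
play_rows(targets=[0,0,0.1,0,0,0,0.1,0,0,0,0.1,0])

```text
t: 8.22
tool_pos: [0.4858, -0.3211, 0.1083]
orientation: [2.22, 2.222, 0.0]
force: [0.6, 0.6, -2.0]
opening: 0.0475
gripper_force: 25.0
```

Request:
play_rows(targets=[0,0,0.1,0,0,0,0.1,0,0,0,0.1,0])

```text
t: 8.47
tool_pos: [0.4861, -0.3215, 0.1081]
orientation: [2.219, 2.222, -0.0]
force: [-2.5, -0.2, 5.3]
opening: 0.0477
gripper_force: 25.0
```

Request:
play_rows(targets=[0,0,0.1,0,0,0,0.1,0,0,0,0.1,0])

```text
t: 8.72
tool_pos: [0.4864, -0.3217, 0.1081]
orientation: [2.219, 2.221, -0.0]
force: [-4.2, 2.0, 11.3]
opening: 0.0475
gripper_force: 25.0
```

The force turned upward, so the mill is standing on the tray. I'm easing off and letting go.

Request:
play_rows(targets=[0,0,-0.1,0,0,0,-0.1,0,0,0,-0.1,0])

```text
t: 8.97
tool_pos: [0.4861, -0.3215, 0.1081]
orientation: [2.219, 2.222, -0.0]
force: [-1.9, -0.1, 6.1]
opening: 0.0479
gripper_force: 25.0
```

Request:
play_rows(targets=[0,0,0,0,0,0,0,0,0,0,0,0,0,0,0,0,0,0,0,0,0,0,0,0,0,0,0,0,0,0,0,0], grip=9.3)

```text
t: 9.63
tool_pos: [0.4857, -0.321, 0.1071]
orientation: [-2.22, -2.223, -0.0]
force: [-0.8, -1.2, 0.8]
opening: 0.092
gripper_force: 0.0
```

Request:
play_rows(targets=[0,0,-1,0,0,0,-3,0,0,0,-5,0,0,0,-8,0,0,0,-11,0,0,0,-12,0,0,0,-12,0])

```text
t: 10.22
tool_pos: [0.4875, -0.3224, 0.2321]
orientation: [2.215, 2.217, 0.001]
force: [-0.3, -0.5, -0.8]
opening: 0.093
gripper_force: 0.0
```

```bash
python3 -c "
from h import *
snap('wrist','pics/w4.png')
go(.41,.16,.24,90)"
```

```text
t 10.27 pos [ 0.4866 -0.3217  0.2291] ang 90.06 tilt [ 0.003 -0.002 -1.   ] F [-0.2 -0.5 -1.6] ->  [48.17 -7.6  -1.22] 0.06
```

View pics/w4.png

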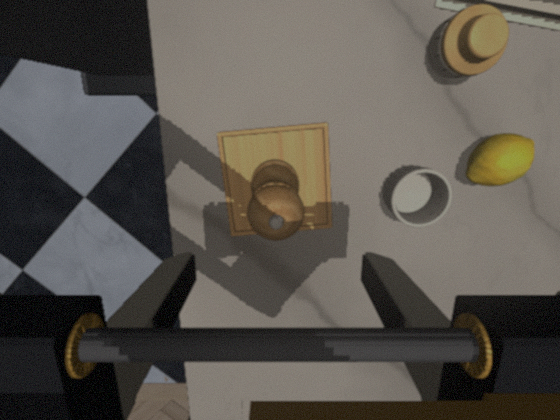

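The mill stands upright on the tray (knob at 277,222, foot at 274,180). On to the pink jar.

Request:
play_rows(targets=[4,-0.6,0,0,8,-1.2,0,0,12,-1.9,0,0,16,-2.5,0,0,20,-3.2,0,0,24,-3.8,-1,0,28,-4.4,-1,0,32,-5,-1,0])

```text
t: 10.93
tool_pos: [0.4339, 0.0006, 0.2354]
orientation: [-2.22, -2.221, 0.002]
force: [1.4, 0.5, -0.2]
opening: 0.0934
gripper_force: 0.0
```

Request:
play_rows(targets=[4,-0.6,0,0,8,-1.2,0,0,12,-1.9,0,0,15,-2.4,0,0,16.2,-2.6,0,0,16.2,-2.6,0,0,16.2,-2.6,0,0,16.2,-2.6,0,0])

```text
t: 11.6
tool_pos: [0.4088, 0.1601, 0.2358]
orientation: [-2.22, -2.222, 0.003]
force: [0.1, 0.0, -0.1]
opening: 0.0932
gripper_force: 0.0
```

```bash
python3 -c "
from h import *
snap('wrist','pics/w5.png')
go(.413,.243,.15,90)"
```

```text
t 11.65 pos [0.409  0.1598 0.2362] ang 90.0 tilt [-0.002 -0.001 -1.   ] F [ 0.2 -0.1 -0.2] ->  [8.32 0.41 8.61] -0.0
```

View pics/w5.png

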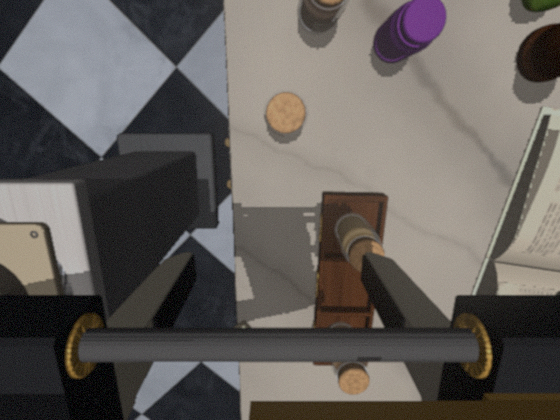

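The pink jar's cork is at (286,113), seen almost straight from above. The rack's near edge is at (321–387,193), and the middle place is free, at about (345,290).

```bash
python3 -c "
from h import *
W='pics/w5.png'
print(atz(W,286,113,.092), tri([(W,286,113),('pics/side0.png',241,258),('pics/top0.png',192,239.5)]))
print(atz(W,321,193,.022),atz(W,387,194,.022),atz(W,314,363,.022))
# dividers
print('divider', atz(W,345,264,.022))"
```

```text
[0.41429471 0.24249825 0.092     ] (array([0.41462954, 0.24169925, 0.09221711]), [np.float64(0.0008671878968227275), np.float64(0.0023371528730701703), np.float64(0.0027293309059442518)])
[0.45832753 0.15162288 0.022     ] [0.53722684 0.15055157 0.022     ] [ 0.4583014  -0.09543962  0.022     ]
divider [0.49272095 0.05863429 0.022     ]
```

Request:
play_rows(targets=[3,0.2,2,0,6,0.4,4,0,8.2,0.5,6,0,8.2,0.5,8.6,0,8.2,0.5,8.6,0,8.2,0.5,8.6,0,8.2,0.5,8.6,0])

```text
t: 12.23
tool_pos: [0.4149, 0.2419, 0.1523]
orientation: [2.222, 2.22, 0.001]
force: [-0.3, 0.1, 0.8]
opening: 0.0934
gripper_force: 0.0
```

```bash
python3 -c "
from h import *
go(.4145,.242,.036,90)"
```

```text
t 12.23 pos [0.4149 0.2419 0.1523] ang 89.96 tilt [ 0.001  0.    -1.   ] F [-0.3  0.1  0.8] ->  [ 0.   -0.05 11.63] -0.04
```

Request:
play_rows(targets=[0,0,2,0,0,0,4.5,0,0,0,7,0,0,0,9,0,0,0,10.5,0,0,0,11.4,0,0,0,11.4,0,0,0,11.4,0])

```text
t: 12.9
tool_pos: [0.4152, 0.2427, 0.0385]
orientation: [2.221, 2.221, 0.002]
force: [0.1, 0.3, 1.1]
opening: 0.0929
gripper_force: 0.0
```

Request:
play_rows(targets=[0,0,0,0,0,0,0,0,0,0,0,0,0,0,0,0,0,0,0,0,0,0,0,0,0,0,0,0,0,0,0,0], grip=3.5, grip_force=20)

```text
t: 13.57
tool_pos: [0.4143, 0.243, 0.0373]
orientation: [2.22, 2.223, 0.001]
force: [1.5, 1.0, -0.4]
opening: 0.0441
gripper_force: 3.5
```

Request:
play_rows(targets=[0,0,0,0,0,0,0,0,0,0,0,0,0,0,0,0])

```text
t: 13.9
tool_pos: [0.4143, 0.2429, 0.0372]
orientation: [2.22, 2.223, 0.0]
force: [1.1, -0.3, 0.4]
opening: 0.0436
gripper_force: 19.8
```

Gripped at 44 mm. I'm lifting.

Request:
play_rows(targets=[0,0,-0.5,0,0,0,-1.5,0,0,0,-3.5,0,0,0,-6,0,0,0,-9,0,0,0,-12,0,0,0,-14,0,0,0,-15,0])

```text
t: 14.57
tool_pos: [0.4156, 0.2436, 0.1917]
orientation: [2.219, 2.221, 0.008]
force: [0.9, -0.0, -0.3]
opening: 0.0435
gripper_force: 19.8
```

Request:
play_rows(targets=[-1.5,0.6,0,0,-4,1.6,0,0,-7,2.8,0,0,-10,4,0,0,-13,5.1,0,0,-16,6.3,0,0,-19,7.5,0,0,-21,8.1,0,0])

```text
t: 15.23
tool_pos: [0.4956, 0.0304, 0.1868]
orientation: [-2.222, -2.221, 0.002]
force: [0.0, 0.3, -1.6]
opening: 0.0434
gripper_force: 19.8
```

Request:
play_rows(targets=[-0.8,0.3,0,0,-0.8,0.3,0,0,-0.8,0.3,0,0,-0.8,0.3,0,0])

```text
t: 15.57
tool_pos: [0.4979, 0.0261, 0.1869]
orientation: [-2.219, -2.223, 0.0]
force: [0.0, 0.3, -1.4]
opening: 0.0436
gripper_force: 19.8
```

```bash
python3 -c "
from h import *
snap('wrist','pics/w6.png')
go(.498,.025,.048,90)"
```

```text
t 15.62 pos [0.4979 0.0262 0.187 ] ang 90.13 tilt [-0.001  0.    -1.   ] F [ 1.2  0.2 -1.5] ->  [-1.30e-01  1.00e-02  1.39e+01] 0.13
```

View pics/w6.png

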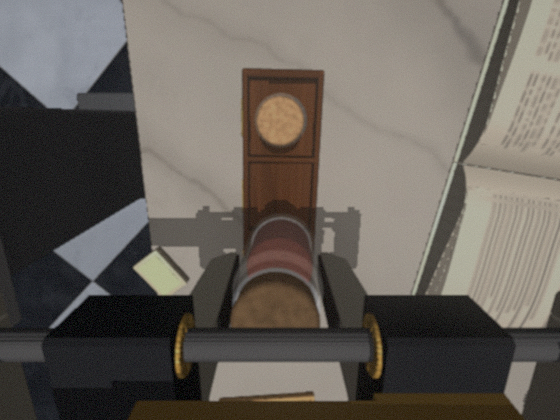

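The jar hangs upright in line with the rack. The divider is at (282,159), the rack's left end at (244–323,71), and the cream jar is undisturbed.

```bash
python3 -c "
from h import *
W='pics/w6.png'
for p in [(282,159),(244,70),(323,71),(246,159),(320,159)]: print(atz(W,*p,.022).round(4))"
```

```text
[0.5003 0.0645 0.022 ]
[0.4643 0.1472 0.022 ]
[0.5382 0.1465 0.022 ]
[0.464  0.0644 0.022 ]
[0.5387 0.0646 0.022 ]
```

Request:
play_rows(targets=[-0.2,0.1,1,0,-0.2,0.1,3,0,-0.2,0.1,5.5,0,-0.2,0.1,8,0,-0.2,0.1,10.5,0,-0.2,0.1,12.3,0,-0.2,0.1,13.4,0,-0.2,0.1,13.8,0])

```text
t: 16.28
tool_pos: [0.4974, 0.0236, 0.0466]
orientation: [-2.217, -2.222, 0.004]
force: [-0.0, -0.1, -0.9]
opening: 0.0437
gripper_force: 19.8
```

Request:
play_rows(targets=[0,0,0,0,0,0,0.1,0,0,0,0.2,0,0,0,0.2,0,0,0,0.2,0])

```text
t: 16.7
tool_pos: [0.5002, 0.0229, 0.0482]
orientation: [2.219, 2.222, 0.002]
force: [0.1, 0.3, -1.0]
opening: 0.0436
gripper_force: 19.8
```

Request:
play_rows(targets=[0,0,0.1,0,0,0,0.1,0,0,0,0.1,0])

```text
t: 16.95
tool_pos: [0.4995, 0.0229, 0.0464]
orientation: [2.22, 2.222, 0.0]
force: [0.2, -1.0, -1.3]
opening: 0.0435
gripper_force: 19.8
```

Request:
play_rows(targets=[0,0,0.1,0,0,0,0.2,0,0,0,0.2,0,0,0,0.2,0])

```text
t: 17.28
tool_pos: [0.4992, 0.023, 0.044]
orientation: [-2.22, -2.222, 0.0]
force: [0.4, 0.0, -1.3]
opening: 0.0431
gripper_force: 19.8
```

Request:
play_rows(targets=[0,0,0.1,0,0,0,0.1,0,0,0,0.1,0])

```text
t: 17.53
tool_pos: [0.4995, 0.023, 0.0433]
orientation: [2.22, 2.222, 0.0]
force: [-0.1, -0.4, -0.7]
opening: 0.0433
gripper_force: 19.8
```

Request:
play_rows(targets=[0,0,0.1,0,0,0,0.1,0,0,0,0.1,0])

```text
t: 17.78
tool_pos: [0.5, 0.0229, 0.0428]
orientation: [2.22, 2.222, 0.001]
force: [-0.9, -1.0, 5.6]
opening: 0.0434
gripper_force: 19.9
```

Contact. I'm letting go and rising.

Request:
play_rows(targets=[0,0,0,0,0,0,0,0,0,0,0,0,0,0,0,0,0,0,0,0,0,0,0,0,0,0,0,0,0,0,0,0], grip=9.3)

```text
t: 18.45
tool_pos: [0.4994, 0.023, 0.0422]
orientation: [-2.22, -2.223, 0.0]
force: [0.0, -0.3, 0.0]
opening: 0.091
gripper_force: 0.0
```

Request:
play_rows(targets=[0,0,-1,0,0,0,-3,0,0,0,-6,0,0,0,-9,0,0,0,-12,0,0,0,-15,0,0,0,-17,0,0,0,-18,0])

```text
t: 19.12
tool_pos: [0.5009, 0.0229, 0.2269]
orientation: [2.217, 2.22, 0.006]
force: [-0.6, -0.4, 0.1]
opening: 0.0929
gripper_force: 0.0
```

Request:
play_rows(targets=[0,-2,0,0,0,-4,0,0,0,-5,0,0,0,-5,0,0,0,-5,0,0,0,-5,0,0])

```text
t: 19.62
tool_pos: [0.4497, 0.0229, 0.2221]
orientation: [2.22, 2.222, 0.0]
force: [0.3, 0.5, 0.5]
opening: 0.0931
gripper_force: 0.0
```

```bash
python3 -c "
from h import *
snap('wrist','pics/w7.png');snap('side','pics/s7.png')
a=cv2.imread('pics/w7.png')[40:400,200:500];b=cv2.resize(cv2.imread('pics/s7.png')[150:320,150:400],None,fx=2,fy=2)
o=np.zeros((360,800,3),np.uint8);o[:,:300]=a;o[:340,300:]=b;cv2.imwrite('pics/c7.png',o)
go(.45,.025,.22)"
```

```text
t 19.72 pos [0.4498 0.0229 0.222 ] ang 90.06 tilt [-0. -0. -1.] F [ 0.4  0.5 -0.3] ->  [0.21 0.02 0.2 ] 0.06
```

View pics/c7.png

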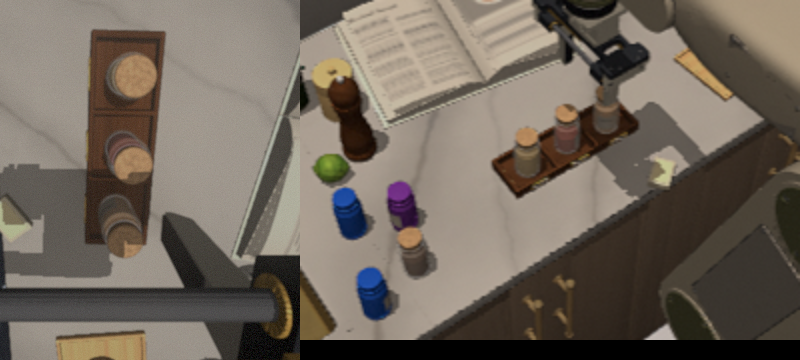

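The pink jar stands upright in the middle place (crop 567,130). The cream, tan and grey jars are where they were, and the arm is clear of everything.

```bash
python3 -c "
from h import *
print(workorder.close_job())"
```

```text
the job is handed in; nothing more can be done
None
```

The salt mill stands upright in the middle of the tray, the pink jar stands upright in the freed middle place of the rack, and the job was handed in at about 20 s; the hand-in call returned no verdict.

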